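# Stack the spare pump collars on their post

### The job

Put the spare pump collars back on the steel post of the round wooden stand: thread the brass collar down first until it sits flat on the wooden base, then thread the blue collar down on top of it until it sits flat on the brass one. Let go of both, and leave the red collar where it lies.

Things in the scene. Friction and masses are not known exactly. Their poses are not given: they have to be found in the camera images.
- brass_collar: Brass ring, plain tube shape: outer diameter 56 mm, hole 36 mm, height 28 mm, 0.2 to 0.5 kg. It lies flat on the shelf, hole upright. Origin at the centre of its underside, z along the hole, up.
- blue_collar: Blue plastic ring: outer diameter 48 mm, hole 34 mm, height 24 mm, about 40 g. It lies flat on the shelf, hole upright. Origin at the centre of its underside, z along the hole, up.
- red_collar: Red plastic ring, same size as the blue one, lying flat on the shelf; not wanted. Origin at the centre of its underside, z up.
- stand: Fixed stand: round dark wooden base, diameter 100 mm, 18 mm thick, with an upright steel post 16 mm in diameter at its centre; the post's tapered tip is 76 mm above the shelf, 58 mm above the base's top face. Origin at the centre of the base's underside, on the post's axis; z up. The collars and stand are at least 100 mm apart, centre to centre; tall things stand farther to the robot's left.
There are look-alikes about, which are no part of the job. Of the things that look like the blue_collar, take the one that is farthest to the robot's left at the start.

How it is judged:
By the outcome, as a careful person would: the job done as asked, in the order asked, and still so for the second after the job is handed in, with the robot touching nothing.
It also fails if it takes over 64 s, if anything falls off the work surface, if the arm or the gripper's body presses on something with over 40 N, if the wrist force passes 120 N, or if a joint passes its speed limit or range.

### The arm

A 7-joint arm with a two-finger parallel gripper is mounted at the origin on the work surface. World frame = base frame: x ahead of the robot, y to its left, z up, the work surface at z = 0. Lengths are in m, angles in rad, forces in N, time in s.
With the tool pointing down it reaches from about 0.425 to 0.95 m from the base axis. Payload 4.7 kg.
Tool frame: the origin (TCP) lies at the very end of the fingers, on their centre line; the grasp point (between the pads) lies robot.pinch_z behind it (robot.pinch_z is the distance from the TCP to the grasp point, in m); z points along the fingers, y is the direction in which the jaws open and shut (so a half turn about z gives the same grasp; the last joint's range is limited). The gripper opens to 85 mm and grips with 20 to 120 N. Pads are 22 mm wide; open, the fingers measure 114 mm over their backs; the gripper's body (76 mm by 85 mm) begins 54 mm behind the grasp point. The pads swing forward as they close: fully open they stand 13 mm farther back than shut.
Start: joints at [1.213, 0.469, -0.049, 1.532, 0.024, 1.141, -0.082], TCP at [0.218, -0.639, 0.231] pointing down, gripper open.
Joint ranges: [-2.59, 2.59], [-0.33, 1.99], [-1.39, 1.29], [0.1, 2.45], [-1.04, 4.18], [0.21, 1.99], [-2.66, 2.66]. Speed limits (rad/s): [2.57, 2.57, 3.14, 3.14, 3.14, 3.14, 3.14].

### API

Orientations are given as a 3x3 rotation matrix whose columns are the frame's x, y, z axes.
In Python, from workcell import sensors, cams, job_done, robot gives the robot as it stands. The module is installed in compiled form; this text tells all that it offers.
- The arm moves only by the tool play_rows, never from a script. Its argument "increments" is a list of rows, each an object with "grip": the closure, from 0 (fully open) to 1 (shut); "dp": the shift along the tool's x, y, z normalised to -1 to 1, where 1 is 0.03 m, a list of three; "angular": the turn, a rotation vector about the tool's x, y, z normalised to -1 to 1, where 1 is 5 degrees, a list of three. A call has 1 to 10 rows; each row shifts and turns the commanded pose from where the row before left it, along the tool's axes as they then stand; what a row does not reach is not made up. A row lasts 1/12 s, in which the tool goes at most 41.7 mm and 7.16 degrees, less where a joint would pass 70% of its speed; a pose out of reach is approached as far as the arm can. A call with a number of a shift or a turn outside -1 to 1 is refused whole. A call with a gripper value outside its range is refused whole. The fingers move at their own pace and stop on an object; the grip force is fixed at half the most. Time passes only in rows, so rows that do not move let the fingers close. It gives the time, the measured TCP pose, the force and the opening at its end, in the units of the state.
- sensors.read_state(): the state, without advancing time (a new reading comes with each control period).
- cams.get_image(name): name is "side" or "top"; returns (picture, depth): 384x512x3 uint8, red, green, blue; 384x512 float32, m along the optical axis (not along the pixel's ray), 0 where there is no reading.
- cams.camera_model(name): a dict with "mtx" (3x3 intrinsics, pixels), "camera_from_world" (4x4, takes a point from world to camera coordinates). Camera axes: x right, y down, z forward; pixel columns grow to the right and rows downward; lengths in m; the calibration is good to about 2 mm. A picture is of the moment at which its call begins. camera_model takes no time and is no camera call.
- job_done(): hands the job in, once; it reports no verdict.
The state is a dict: "time": time; "qpos": joint angles; "joint_vel": joint speeds; "joint_efforts": joint torques, N m; "tool_pos": TCP position; "tool_rot": TCP orientation; "force": force on the tool from outside, world axes, zero at the start; "torque": the same for the moment, N m; "opening": opening from 0.0 (shut) to 1.0 (fully open).
Only numpy, scipy, OpenCV 4.12 (cv2) and the standard library are available. Lean on these libraries where they do the work, as an engineer would, in place of code of your own. Each camera call takes 0.05 s, during which the arm holds its last target.

## Working session

There is one attempt and no reset: what is moved stays moved. The work goes in short steps, Python scripts to look and compute and a tool call to move; the robot and the scene stay as the last step left them, time stands still between calls to the robot, and variables do not carry over. Pictures are saved under pics/ and viewed, and the job is handed in when it is done.

Besides the shell and the picture viewer there is one more tool, called after ">>>" as name(argument=value, ...) on one line, values as JSON. play_rows: Moves the arm, as the interface text tells. Scaled input: -1 to 1 covers 0.03 m each way for a shift and 5 degrees each way for a turn. Its arguments: {"type":"object","properties":{"increments":{"type":"array"}},"required":["increments"]}

```bash
mkdir -p pics; python3 - <<'E'
from workcell import sensors,cams,robot
import cv2,numpy as np
print(robot, [a for a in dir(robot) if a[0]!='_'])
try: print(robot.pinch_z)
except Exception as e: print(e)
s=sensors.read_state()
for k,v in s.items(): print(k,np.round(v,3).tolist())
for n in("side","top"):
    im,d=cams.get_image(n); np.savez(f"{n}0.npz",im=im,d=d)
    cv2.imwrite(f"pics/{n}0.png",im[:,:,::-1])
    m=cams.camera_model(n); print(n,np.round(m["mtx"],1).tolist(),np.round(m["camera_from_world"],3).tolist())
E
```

```text
<Robot object at 0x7f09533bba10> ['IKError', 'pinch_z']
0.0187
time 0.0
qpos [1.213, 0.469, -0.049, 1.534, 0.024, 1.141, -0.082]
joint_vel [0.001, 0.001, -0.001, -0.0, 0.002, -0.001, 0.001]
joint_efforts [-0.001, -51.031, -0.047, -23.772, 0.011, 0.007, 0.0]
tool_pos [0.218, -0.638, 0.23]
tool_rot [[0.946, 0.323, -0.001], [0.323, -0.946, 0.002], [-0.0, -0.002, -1.0]]
force [0.223, 0.13, 0.351]
torque [0.017, 0.03, 0.016]
opening 1.003
side [[437.1, 0.0, 249.4], [0.0, 437.1, 193.9], [0.0, 0.0, 1.0]] [[-0.949, -0.315, -0.015, 0.506], [-0.146, 0.481, -0.865, 0.135], [0.279, -0.818, -0.502, 0.59], [0.0, 0.0, 0.0, 1.0]]
top [[428.3, 0.0, 249.8], [0.0, 428.3, 195.2], [0.0, 0.0, 1.0]] [[0.082, -0.997, -0.003, -0.074], [-0.972, -0.079, -0.22, 0.545], [0.219, 0.021, -0.976, 0.775], [0.0, 0.0, 0.0, 1.0]]
```

View pics/top0.png

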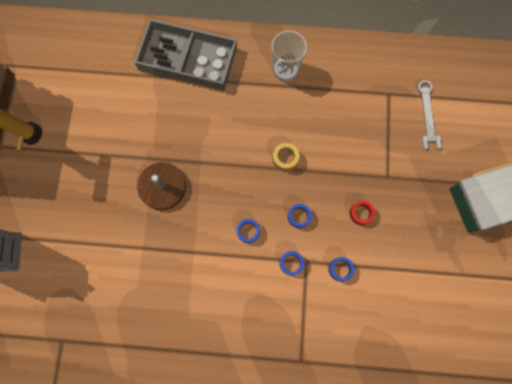

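View pics/side0.png

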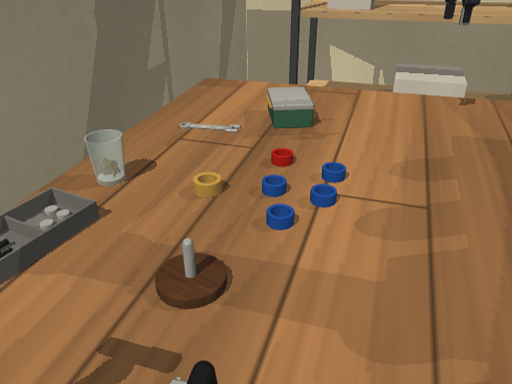

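The top view shows the stand at (162,187), brass at (286,156), red at (363,213), and four blue rings at (249,231), (300,215), (292,264) and (342,270). In the side view the stand is at (190,275) and brass at (207,184). Next I measure all of them.

```bash
cat > h.py <<'E'
import numpy as np,cv2
from workcell import cams
def world(n,uv,d):
    m=cams.camera_model(n);K=m["mtx"];T=np.linalg.inv(m["camera_from_world"])
    uv=np.asarray(uv,float).reshape(-1,2);d=np.asarray(d,float).reshape(-1,1)
    r=np.c_[(uv-[K[0,2],K[1,2]])/[K[0,0],K[1,1]],np.ones(len(uv))]
    return (r*d)@T[:3,:3].T+T[:3,3]
def plane(n,uv,z):
    a=world(n,uv,np.zeros(len(np.reshape(uv,(-1,2)))));b=world(n,uv,np.ones(len(a)))
    t=(z-a[:,2])/(b[:,2]-a[:,2]); return a+t[:,None]*(b-a)
def proj(n,p):
    m=cams.camera_model(n);q=m["camera_from_world"]@np.r_[p,1];q=m["mtx"]@q[:3];return q[:2]/q[2]
def circ(P):
    A=np.c_[2*P,np.ones(len(P))];s=np.linalg.lstsq(A,(P**2).sum(1),rcond=None)[0]
    return s[:2],np.sqrt(s[2]+s[0]**2+s[1]**2)
RNG={'blue':((105,120,60),(130,255,255)),'brass':((20,110,100),(32,255,255)),'red':((172,150,80),(180,255,255))}
def rings(n,im,d,col,z):
    h=cv2.cvtColor(im,cv2.COLOR_RGB2HSV);lo,hi=RNG[col];m=cv2.inRange(h,lo,hi)
    cs,hier=cv2.findContours(m,cv2.RETR_CCOMP,cv2.CHAIN_APPROX_NONE);out=[]
    for i,c in enumerate(cs):
        if hier[0][i][3]>=0 or cv2.contourArea(c)<80: continue
        mm=np.zeros_like(m);cv2.drawContours(mm,[c],-1,255,-1);mm&=m
        v,u=np.nonzero(mm);P=world(n,np.c_[u,v],d[v,u])
        t=P[abs(P[:,2]-z)<.004]
        # hull of the outline's upper-face points by depth
        hu=cv2.convexHull(c)[:,0]
        Q=plane(n,hu,z)[:,:2]
        ct=circ(t[:,:2]) if len(t)>10 else None
        out.append((c.reshape(-1,2).mean(0).round(0),len(t),ct,circ(Q),P[:,2].max(),t))
    return out
E
python3 - <<'E'
from h import *
for n in("side","top"):
    f=np.load(n+"0.npz")
    for col,z in(('blue',.024),('brass',.028),('red',.024)):
        for o in rings(n,f['im'],f['d'],col,z):
            print(n,col,o[0],o[1],'depthfit',None if o[2] is None else np.round(np.r_[o[2][0],o[2][1]],4),'bbox mid',np.round((o[5].min(0)+o[5].max(0))/2,4)[:2] if o[1] else '',np.round(np.ptp(o[5],axis=0),3) if o[1] else '','hull',np.round(np.r_[o[3][0],o[3][1]],4),round(o[4],3))
    # stand: base top face by depth
    d=f['d'];v,u=np.mgrid[:384,:512];v=v.ravel();u=u.ravel();dd=d.ravel();P=world(n,np.c_[u,v],dd)
    c=(155,187) if n=='top' else (190,275)
    near=(abs(u-c[0])<50)&(abs(v-c[1])<50)&(dd>0)
    t=P[near&(abs(P[:,2]-.018)<.004)];p=P[near&(P[:,2]>.035)]
    from numpy import round as R
    hull=cv2.convexHull(t[:,:2].astype('f4'))[:,0]
    print(n,'base',len(t),R(circ(hull),4) if 0 else (R(circ(hull)[0],4),circ(hull)[1]),'post',len(p),R(p.mean(0),4),p[:,2].max(), 'tip',R(p[p[:,2]>.07].mean(0),4))
    for nm,q in (('pts',p[::max(1,len(p)//6)]),): print(R(q,3).tolist())
E
```

```text
side blue [280. 216.] 237 depthfit [ 0.4876 -0.0287  0.0202] bbox mid [ 0.4876 -0.029 ] [0.046 0.045 0.007] hull [ 0.4858 -0.0149  0.0349] 0.421
side blue [323. 195.] 196 depthfit [ 0.4306 -0.1207  0.0201] bbox mid [ 0.43   -0.1216] [0.046 0.047 0.006] hull [ 0.4281 -0.1059  0.0343] 0.421
side blue [274. 185.] 180 depthfit [ 0.5269 -0.1304  0.0201] bbox mid [ 0.5271 -0.1297] [0.046 0.045 0.007] hull [ 0.5228 -0.1141  0.0371] 0.421
side blue [333. 172.] 153 depthfit [ 0.4272 -0.2193  0.0201] bbox mid [ 0.4273 -0.219 ] [0.046 0.045 0.007] hull [ 0.4271 -0.2011  0.0367] 0.421
side base 2533 (array([0.5671, 0.157 ]), np.float64(0.04991819723479734)) post 339 [0.5648 0.161  0.0587] 0.0778906739620332 tip [0.5655 0.1593 0.0746]
[[0.571, 0.153, 0.077], [0.559, 0.156, 0.073], [0.562, 0.163, 0.069], [0.564, 0.163, 0.06], [0.57, 0.163, 0.051], [0.569, 0.165, 0.044], [0.566, 0.165, 0.036]]
top blue [342. 269.] 187 depthfit [ 0.4247 -0.2198  0.0202] bbox mid [ 0.4246 -0.22  ] [0.043 0.046 0.006] hull [ 0.4248 -0.22    0.0224] 0.876
top blue [292. 263.] 154 depthfit [ 0.4282 -0.1219  0.02  ] bbox mid [ 0.4282 -0.1224] [0.044 0.044 0.008] hull [ 0.4285 -0.1221  0.0221] 0.028
top blue [248. 230.] 149 depthfit [ 0.4855 -0.0307  0.0199] bbox mid [ 0.4851 -0.03  ] [0.043 0.043 0.008] hull [ 0.4857 -0.0308  0.0219] 0.028
top blue [300. 215.] 171 depthfit [ 0.5243 -0.1317  0.02  ] bbox mid [ 0.524  -0.1318] [0.044 0.043 0.007] hull [ 0.5244 -0.1317  0.0224] 0.027
top brass [285. 155.] 215 depthfit [ 0.6473 -0.0947  0.0229] bbox mid [ 0.6473 -0.0953] [0.051 0.052 0.007] hull [ 0.6475 -0.0949  0.0259] 0.876
top base 1645 (array([0.5651, 0.1577]), np.float64(0.04955185160879271)) post 94 [0.563  0.1553 0.0645] 0.07827416414636279 tip [0.5643 0.1571 0.0748]
[[0.571, 0.161, 0.074], [0.567, 0.154, 0.077], [0.563, 0.158, 0.073], [0.565, 0.151, 0.064], [0.558, 0.155, 0.073], [0.563, 0.15, 0.045], [0.561, 0.151, 0.039]]
```

```bash
python3 - <<'E'
from h import *
f=np.load("top0.npz");a=cv2.resize(f['im'][190:300,200:390],None,fx=4,fy=4,interpolation=cv2.INTER_CUBIC)
cv2.imwrite("pics/crop.png",a[:,:,::-1])
d=f['d']; P=plane('top',[[490,195]],.0);print(P,world('top',[[490,200]],[d[200,490]]))
E
```

```text
[[ 0.60431437 -0.52883476  0.        ]] [[ 0.57738721 -0.49414044  0.06233829]]
```

View pics/crop.png

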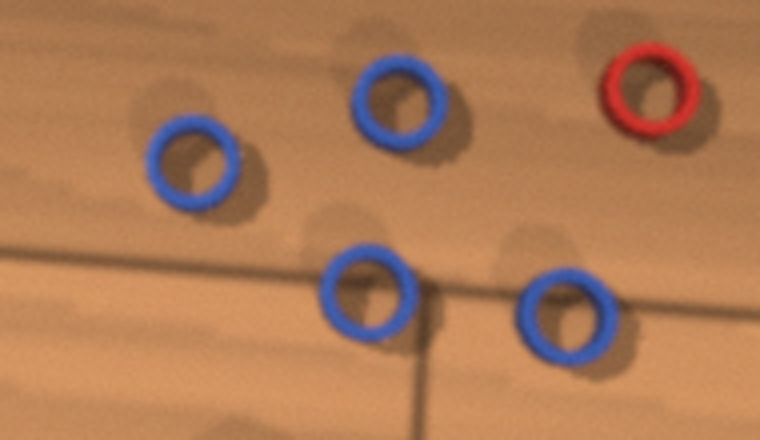

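>>> play_rows(increments=[{"grip": 0,"dp": [0.97,-0.626,0],"angular": [0,0,0]},{"grip": 0,"dp": [0.97,-0.626,0],"angular": [0,0,0]},{"grip": 0,"dp": [0.97,-0.626,0],"angular": [0,0,0]},{"grip": 0,"dp": [0.97,-0.626,0],"angular": [0,0,0]},{"grip": 0,"dp": [0.97,-0.626,0],"angular": [0,0,0]}])

```text
time: 0.52
tool_pos: [0.3259, -0.5014, 0.2309]
tool_rot: [[0.947, 0.323, -0.0], [0.323, -0.947, 0.001], [-0.0, -0.001, -1.0]]
force: [0.0, -0.4, 0.2]
opening: 0.998
```

Of the four blue candidates in the top view, (249,231) has y=-0.030, (292,264) has y=-0.122, (300,215) has y=-0.131 and (342,270) has y=-0.220. The first has the largest y, so it is the one farthest to the robot's left. The crop confirms it: the leftmost ring, at (193,163).

>>> play_rows(increments=[{"grip": 0,"dp": [0.97,-0.626,0],"angular": [0,0,0]},{"grip": 0,"dp": [0.97,-0.626,0],"angular": [0,0,0]},{"grip": 0,"dp": [0.97,-0.626,0],"angular": [0,0,0]},{"grip": 0,"dp": [0.97,-0.626,0],"angular": [0,0,0]},{"grip": 0,"dp": [0.97,-0.626,0],"angular": [0,0,0]},{"grip": 0,"dp": [0.97,-0.626,0],"angular": [0,0,0]},{"grip": 0,"dp": [0.97,-0.626,0],"angular": [0,0,0]},{"grip": 0,"dp": [0.97,-0.626,0],"angular": [0,0,0]},{"grip": 0,"dp": [0.97,-0.626,0],"angular": [0,0,0]},{"grip": 0,"dp": [0.97,-0.626,0],"angular": [0,0,0]}])

```text
time: 1.35
tool_pos: [0.5407, -0.2298, 0.231]
tool_rot: [[0.946, 0.323, -0.001], [0.323, -0.946, 0.0], [-0.001, -0.0, -1.0]]
force: [0.1, -0.4, -0.4]
opening: 1.0
```

>>> play_rows(increments=[{"grip": 0,"dp": [0.97,-0.626,0.5],"angular": [0,0,0]},{"grip": 0,"dp": [0.97,-0.626,0.5],"angular": [0,0,0]},{"grip": 0,"dp": [0.97,-0.626,0.5],"angular": [0,0,0]},{"grip": 0,"dp": [0.97,-0.626,0.5],"angular": [0,0,0]},{"grip": 0,"dp": [0.6,-0.5,0.5],"angular": [0,0,0]},{"grip": 0,"dp": [0.2,-0.1,0.5],"angular": [0,0,0]},{"grip": 0,"dp": [0,0,0.5],"angular": [0,0,0]},{"grip": 0,"dp": [0,0,0],"angular": [0,0,0]},{"grip": 0,"dp": [0,0,0],"angular": [0,0,0]}])

```text
time: 2.1
tool_pos: [0.6418, -0.0991, 0.1251]
tool_rot: [[0.947, 0.322, -0.003], [0.322, -0.947, -0.001], [-0.003, -0.0, -1.0]]
force: [0.0, -0.6, 0.5]
opening: 0.999
```

>>> play_rows(increments=[{"grip": 0,"dp": [0.24,-0.08,0.6],"angular": [0,0,0]},{"grip": 0,"dp": [0,0,0.8],"angular": [0,0,0]},{"grip": 0,"dp": [0,0,0.8],"angular": [0,0,0]},{"grip": 0,"dp": [0,0,0.3],"angular": [0,0,0]},{"grip": 0,"dp": [0,0,0],"angular": [0,0,0]},{"grip": 0,"dp": [0,0,0],"angular": [0,0,0]}])

```text
time: 2.6
tool_pos: [0.6494, -0.0941, 0.0523]
tool_rot: [[0.947, 0.322, 0.001], [0.322, -0.947, -0.0], [0.001, 0.001, -1.0]]
force: [0.5, 0.1, 0.4]
opening: 1.0
```

```bash
python3 - <<'E'
from h import *
o=[]
for n in("side","top"):
    im,d=cams.get_image(n); u,v=proj(n,[.648,-.094,.03]).astype(int)
    v=max(v,75);o.append(cv2.resize(im[v-70:v+70,u-70:u+70],None,fx=2.8,fy=2.8))
cv2.imwrite("pics/b1.png",np.hstack(o)[:,:,::-1])
E
```

```text
(no output)
```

View pics/b1.png

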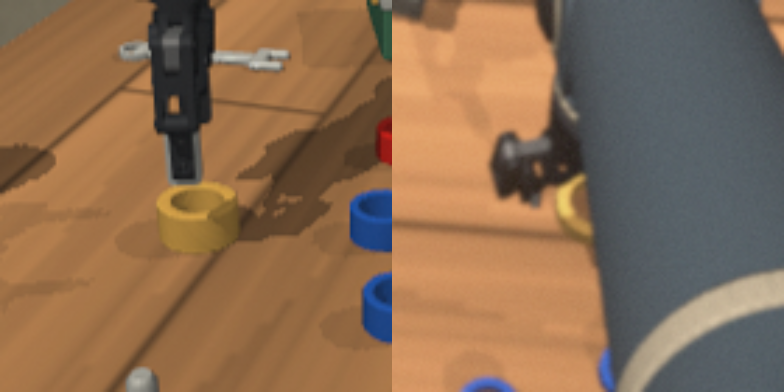

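```bash
python3 - <<'E'
from h import *
from workcell import sensors
s=sensors.read_state();R=np.array(s['tool_rot']);t=np.array(s['tool_pos'])
c=proj('side',[.648,-.094,.03]).astype(int);print(c,t)
for y in(-.0425,.0425,-.05,.05):
  for z in (0,-.013): print(y,z,((proj('side',t+R@[0,y,z])-c+70)*2.8).round())
print('ringtop',((proj('side',[.648,-.094,.028])-c+70)*2.8).round())
im,d=cams.get_image('side')
# finger lower-end points
u0,v0=c-70
sub=[(u,v) for v in range(v0+45,v0+66) for u in range(u0+55,u0+80)]
P=world('side',sub,[d[v,u] for u,v in sub]);k=(P[:,2]>.045)&(P[:,2]<.1)
uv=np.array(sub)[k];P=P[k]; L=(P-t)@R
for lo in np.arange(-.06,.0,.01):
    q=L[(L[:,2]>lo)&(L[:,2]<lo+.01)]
    if len(q): print(round(lo,2),len(q),q.min(0).round(3),q.max(0).round(3),np.median(q,0).round(4))
# brass in side now: upper-face points
hsv=cv2.cvtColor(im,cv2.COLOR_RGB2HSV);m=cv2.inRange(hsv,(15,90,80),(35,255,255));vv,uu=np.nonzero(m)
k=(abs(uu-c[0])<25)&(abs(vv-c[1])<25);P=world('side',np.c_[uu,vv][k],d[vv[k],uu[k]]);P=P[(abs(P[:,2]-.028)<.004)]
print(len(P),circ(P[:,:2]),P.min(0),P.max(0))
E
```

```text
[207 177] [ 0.65032565 -0.09377954  0.05335774]
-0.0425 0 [186. 197.]
-0.0425 -0.013 [185. 179.]
0.0425 0 [196. 140.]
0.0425 -0.013 [195. 123.]
-0.05 0 [185. 203.]
-0.05 -0.013 [184. 185.]
0.05 0 [197. 136.]
0.05 -0.013 [196. 119.]
ringtop [197. 201.]
-0.05 50 [-0.01  -0.059 -0.047] [ 0.012 -0.048 -0.04 ] [ 0.0009 -0.0541 -0.0433]
-0.04 60 [-0.009 -0.058 -0.04 ] [ 0.012 -0.047 -0.03 ] [ 0.0003 -0.0548 -0.0357]
-0.03 59 [-0.01  -0.057 -0.03 ] [ 0.011 -0.04  -0.02 ] [-0.0003 -0.0531 -0.0259]
-0.02 27 [-0.01 -0.05 -0.02] [ 0.012 -0.047 -0.015] [-0.0004 -0.0483 -0.018 ]
280 (array([ 0.64891244, -0.09418712]), np.float64(0.023457469338692184)) [ 0.62228546 -0.12566137  0.02405903] [ 0.6760983  -0.06726798  0.0312568 ]
```

>>> play_rows(increments=[{"grip": 0,"dp": [-0.03,0,0.5],"angular": [0,0,0]},{"grip": 0,"dp": [0,0,0.5],"angular": [0,0,0]},{"grip": 0,"dp": [0,0,0.45],"angular": [0,0,0]},{"grip": 0,"dp": [0,0,0],"angular": [0,0,0]},{"grip": 0,"dp": [0,0,0],"angular": [0,0,0]},{"grip": 0,"dp": [0,0,0],"angular": [0,0,0]}])

```text
time: 3.25
tool_pos: [0.6489, -0.0935, 0.0087]
tool_rot: [[0.946, 0.323, 0.002], [0.323, -0.946, -0.0], [0.001, 0.001, -1.0]]
force: [-0.2, 0.2, 0.3]
opening: 1.002
```

>>> play_rows(increments=[{"grip": 1,"dp": [0,0,0],"angular": [0,0,0]},{"grip": 1,"dp": [0,0,0],"angular": [0,0,0]},{"grip": 1,"dp": [0,0,0],"angular": [0,0,0]},{"grip": 1,"dp": [0,0,0],"angular": [0,0,0]},{"grip": 1,"dp": [0,0,0],"angular": [0,0,0]},{"grip": 1,"dp": [0,0,0],"angular": [0,0,0]},{"grip": 1,"dp": [0,0,0],"angular": [0,0,0]},{"grip": 1,"dp": [0,0,0],"angular": [0,0,0]}])

```text
time: 3.92
tool_pos: [0.6493, -0.0942, 0.0097]
tool_rot: [[0.947, 0.323, 0.003], [0.323, -0.947, -0.001], [0.002, 0.002, -1.0]]
force: [-0.6, -1.8, 6.7]
opening: 0.637
```

>>> play_rows(increments=[{"grip": 1,"dp": [0,0,-0.2],"angular": [0,0,0]},{"grip": 1,"dp": [0,0,-0.5],"angular": [0,0,0]},{"grip": 1,"dp": [0,0,-0.8],"angular": [0,0,0]},{"grip": 1,"dp": [0,0,-0.8],"angular": [0,0,0]},{"grip": 1,"dp": [0,0,-0.8],"angular": [0,0,0]},{"grip": 1,"dp": [0,0,-0.8],"angular": [0,0,0]},{"grip": 1,"dp": [0,0,-0.3],"angular": [0,0,0]},{"grip": 1,"dp": [0,0,0],"angular": [0,0,0]},{"grip": 1,"dp": [0,0,0],"angular": [0,0,0]}])

```text
time: 4.67
tool_pos: [0.6474, -0.0935, 0.133]
tool_rot: [[0.946, 0.323, -0.001], [0.323, -0.946, 0.0], [-0.001, -0.0, -1.0]]
force: [-0.4, -0.0, -4.6]
opening: 0.633
```

```bash
cat > meas.py <<'E'
from h import *
from workcell import sensors
import sys
def held(col,tag,R_out):
    s=sensors.read_state();R=np.array(s['tool_rot']);t=np.array(s['tool_pos']);print(t.round(4),np.round(s['force'],1),round(s['opening'],3))
    im,d=cams.get_image('side');c=proj('side',t).astype(int)
    hsv=cv2.cvtColor(im,cv2.COLOR_RGB2HSV);lo,hi={'brass':((15,90,80),(35,255,255)),'blue':RNG['blue']}[col]
    m=cv2.inRange(hsv,lo,hi);vv,uu=np.nonzero(m);k=(abs(uu-c[0])<45)&(abs(vv-c[1])<45)
    P=world('side',np.c_[uu,vv][k],d[vv[k],uu[k]]);k=np.linalg.norm(P-t,axis=1)<.05;P=P[k]
    L=(P-t)@R;print(len(L),'tool min',np.percentile(L,1,axis=0).round(4),'max',np.percentile(L,99,axis=0).round(4),'z',np.percentile(P[:,2],[1,99]).round(4))
    u,v=c;u=min(max(u,100),412);v=min(max(v,75),309)
    cv2.imwrite(f"pics/{tag}.png",cv2.resize(im[v-75:v+75,u-100:u+100],None,fx=3.5,fy=3.5)[:,:,::-1])
E
python3 -c "
from meas import *
held('brass','lift',.028)"
```

```text
[ 0.6474 -0.0935  0.133 ] [-0.4 -0.  -4.6] 0.633
468 tool min [-0.0275 -0.0296 -0.0318] max [0.0263 0.0203 0.0076] z [0.1254 0.1649]
```

View pics/lift.png

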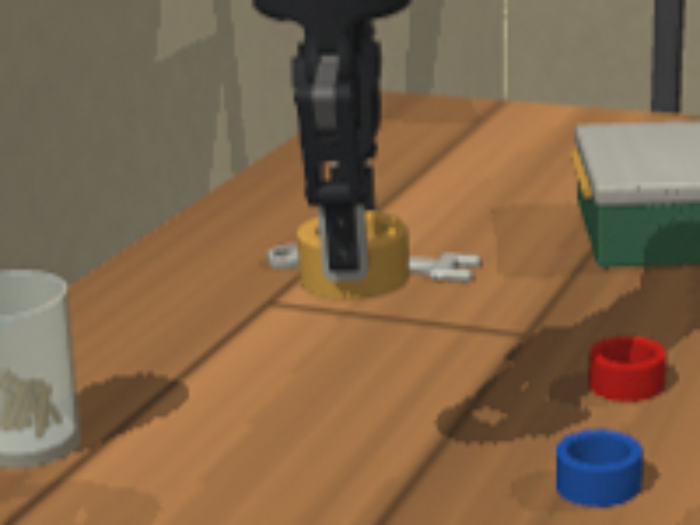

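The brass ring is held level (4.6 N, opening 0.633), its underside about 8 mm below the TCP. Next it goes over the post.

>>> play_rows(increments=[{"grip": 1,"dp": [0.07,-0.5,0],"angular": [0,0,0]},{"grip": 1,"dp": [0.07,-0.9,0],"angular": [0,0,0]},{"grip": 1,"dp": [0,-1,0],"angular": [0,0,0]},{"grip": 1,"dp": [0,-1,0],"angular": [0,0,0]},{"grip": 1,"dp": [0,-1,0],"angular": [0,0,0]},{"grip": 1,"dp": [0,-1,0],"angular": [0,0,0]},{"grip": 1,"dp": [0,-1,0],"angular": [0,0,0]},{"grip": 1,"dp": [0,-1,0],"angular": [0,0,0]},{"grip": 1,"dp": [0,-0.9,0],"angular": [0,0,0]},{"grip": 1,"dp": [0,-0.5,0],"angular": [0,0,0]}])

```text
time: 5.55
tool_pos: [0.5634, 0.1629, 0.1322]
tool_rot: [[0.945, 0.328, -0.004], [0.328, -0.945, 0.002], [-0.003, -0.003, -1.0]]
force: [-0.7, 1.6, -3.2]
opening: 0.638
```

>>> play_rows(increments=[{"grip": 1,"dp": [0,0,0],"angular": [0,0,0]},{"grip": 1,"dp": [0,0,0],"angular": [0,0,0]},{"grip": 1,"dp": [0,0,0],"angular": [0,0,0]}])

```text
time: 5.8
tool_pos: [0.5663, 0.1569, 0.1326]
tool_rot: [[0.947, 0.323, -0.002], [0.323, -0.947, -0.001], [-0.002, 0.001, -1.0]]
force: [-0.5, -0.0, -5.0]
opening: 0.634
```

```bash
python3 -c "
from meas import *
held('brass','over',.028)"
```

```text
[0.5663 0.1569 0.1326] [-0.5 -0.  -5. ] 0.634
906 tool min [-0.028  -0.0279 -0.0204] max [0.0256 0.0226 0.0078] z [0.1249 0.1531]
```

View pics/over.png

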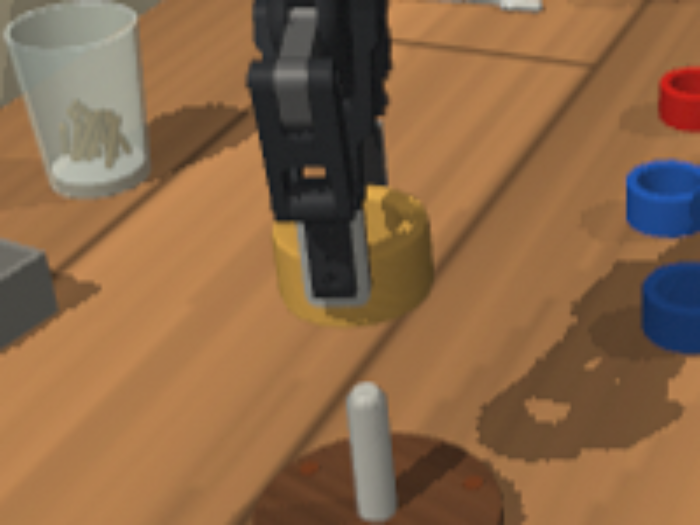

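>>> play_rows(increments=[{"grip": 1,"dp": [0,0,0.4],"angular": [0,0,0]},{"grip": 1,"dp": [0,0,0.5],"angular": [0,0,0]},{"grip": 1,"dp": [0,0,0.5],"angular": [0,0,0]},{"grip": 1,"dp": [0,0,0.4],"angular": [0,0,0]},{"grip": 1,"dp": [0,0,0.4],"angular": [0,0,0]},{"grip": 1,"dp": [0,0,0.4],"angular": [0,0,0]},{"grip": 1,"dp": [0,0,0.4],"angular": [0,0,0]},{"grip": 1,"dp": [0,0,0.2],"angular": [0,0,0]},{"grip": 1,"dp": [0,0,0.1],"angular": [0,0,0]},{"grip": 1,"dp": [0,0,0],"angular": [0,0,0]}])

```text
time: 6.68
tool_pos: [0.5666, 0.1577, 0.0341]
tool_rot: [[0.946, 0.323, -0.001], [0.323, -0.946, -0.0], [-0.001, -0.0, -1.0]]
force: [-0.3, 0.5, -3.3]
opening: 0.634
```

>>> play_rows(increments=[{"grip": 1,"dp": [0,0,0],"angular": [0,0,0]},{"grip": 1,"dp": [0,0,0],"angular": [0,0,0]},{"grip": 1,"dp": [0,0,0.05],"angular": [0,0,0]},{"grip": 1,"dp": [0,0,0],"angular": [0,0,0]}])

```text
time: 7.02
tool_pos: [0.5671, 0.1578, 0.0337]
tool_rot: [[0.946, 0.323, 0.001], [0.323, -0.946, 0.0], [0.001, 0.0, -1.0]]
force: [-0.1, 0.4, -3.3]
opening: 0.639
```

```bash
python3 -c "
from meas import *
held('brass','down',.028)"
```

```text
[0.5671 0.1578 0.0337] [-0.1  0.4 -3.3] 0.639
745 tool min [-0.028  -0.0277 -0.0205] max [0.0271 0.0236 0.0152] z [0.0185 0.0542]
```

View pics/down.png

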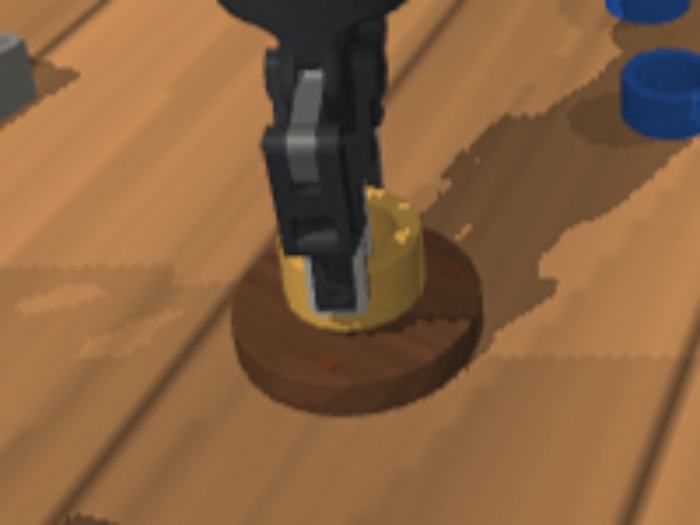

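>>> play_rows(increments=[{"grip": 1,"dp": [0,0,0.07],"angular": [0,0,0]},{"grip": 1,"dp": [0,0,0.07],"angular": [0,0,0]},{"grip": 1,"dp": [0,0,0],"angular": [0,0,0]}])

```text
time: 7.32
tool_pos: [0.5666, 0.1575, 0.0286]
tool_rot: [[0.946, 0.323, -0.001], [0.323, -0.946, -0.0], [-0.001, 0.0, -1.0]]
force: [-0.5, 0.1, -5.5]
opening: 0.633
```

>>> play_rows(increments=[{"grip": 1,"dp": [0,0,0.05],"angular": [0,0,0]},{"grip": 1,"dp": [0,0,0],"angular": [0,0,0]},{"grip": 1,"dp": [0,0,0],"angular": [0,0,0]}])

```text
time: 7.57
tool_pos: [0.5669, 0.1577, 0.0278]
tool_rot: [[0.946, 0.323, 0.0], [0.323, -0.946, -0.0], [0.0, 0.0, -1.0]]
force: [-0.7, 0.2, -0.8]
opening: 0.638
```

```bash
python3 -c "
from meas import *
held('brass','down2',.028)"
```

```text
[0.5669 0.1577 0.0278] [-0.7  0.2 -0.8] 0.638
736 tool min [-0.0279 -0.028  -0.0211] max [0.0265 0.0237 0.0095] z [0.0182 0.0488]
```

View pics/down2.png

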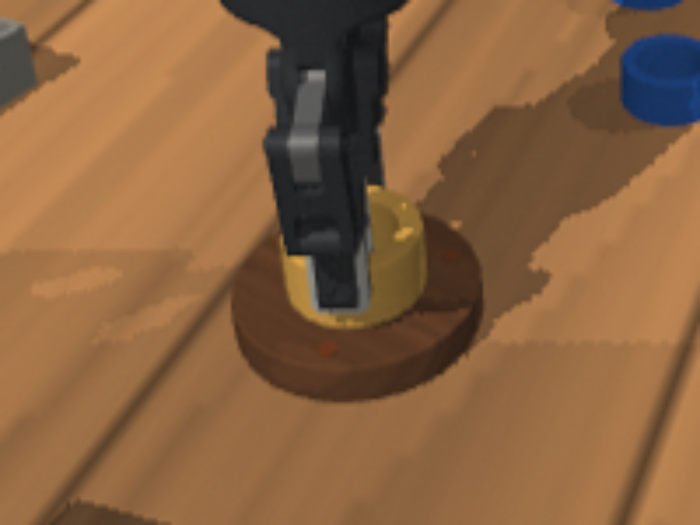

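>>> play_rows(increments=[{"grip": 1,"dp": [0,0,0.03],"angular": [0,0,0]},{"grip": 1,"dp": [0,0,0],"angular": [0,0,0]},{"grip": 1,"dp": [0,0,0],"angular": [0,0,0]}])

```text
time: 7.87
tool_pos: [0.5669, 0.1577, 0.0277]
tool_rot: [[0.946, 0.323, 0.0], [0.323, -0.946, -0.001], [-0.0, 0.001, -1.0]]
force: [-3.1, -0.9, 5.3]
opening: 0.635
```

The brass is on the base: force has gone from -5 to +5 N and z has stopped changing. Release and retreat.

>>> play_rows(increments=[{"grip": 0.5,"dp": [0,0,0],"angular": [0,0,0]},{"grip": 0.2,"dp": [0,0,0],"angular": [0,0,0]},{"grip": 0,"dp": [0,0,0],"angular": [0,0,0]},{"grip": 0,"dp": [0,0,0],"angular": [0,0,0]},{"grip": 0,"dp": [0,0,0],"angular": [0,0,0]},{"grip": 0,"dp": [0,0,0],"angular": [0,0,0]}])

```text
time: 8.37
tool_pos: [0.5671, 0.1578, 0.0267]
tool_rot: [[0.946, 0.323, 0.0], [0.323, -0.946, 0.0], [0.0, 0.0, -1.0]]
force: [0.3, -1.3, -0.7]
opening: 1.001
```

>>> play_rows(increments=[{"grip": 0,"dp": [0,0,-0.4],"angular": [0,0,0]},{"grip": 0,"dp": [0,0,-0.6],"angular": [0,0,0]},{"grip": 0,"dp": [0,0,-0.8],"angular": [0,0,0]},{"grip": 0,"dp": [0,0,-0.8],"angular": [0,0,0]},{"grip": 0,"dp": [0,0,-0.8],"angular": [0,0,0]},{"grip": 0,"dp": [0,0,-0.5],"angular": [0,0,0]},{"grip": 0,"dp": [0,0,0],"angular": [0,0,0]},{"grip": 0,"dp": [0,0,0],"angular": [0,0,0]}])

```text
time: 9.03
tool_pos: [0.5674, 0.1579, 0.1451]
tool_rot: [[0.946, 0.323, 0.003], [0.323, -0.946, 0.001], [0.003, 0.0, -1.0]]
force: [-0.7, 0.1, -0.1]
opening: 1.001
```

>>> play_rows(increments=[{"grip": 0,"dp": [-0.4,0.45,0],"angular": [0,0,0]},{"grip": 0,"dp": [-0.75,0.84,0],"angular": [0,0,0]},{"grip": 0,"dp": [-0.76,0.84,0],"angular": [0,0,0]},{"grip": 0,"dp": [-0.76,0.84,0],"angular": [0,0,0]},{"grip": 0,"dp": [-0.75,0.84,0],"angular": [0,0,0]},{"grip": 0,"dp": [-0.75,0.84,0.3],"angular": [0,0,0]},{"grip": 0,"dp": [-0.4,0.4,0.8],"angular": [0,0,0]},{"grip": 0,"dp": [0,0,0.8],"angular": [0,0,0]},{"grip": 0,"dp": [0,0,0.6],"angular": [0,0,0]},{"grip": 0,"dp": [0,0,0],"angular": [0,0,0]}])

```text
time: 9.87
tool_pos: [0.4822, -0.0306, 0.0648]
tool_rot: [[0.947, 0.322, -0.009], [0.322, -0.947, 0.0], [-0.009, -0.003, -1.0]]
force: [-0.2, 0.2, 0.1]
opening: 0.999
```

>>> play_rows(increments=[{"grip": 0,"dp": [0,0,0],"angular": [0,0,0]},{"grip": 0,"dp": [0,0,0],"angular": [0,0,0]}])

```text
time: 10.03
tool_pos: [0.4864, -0.0296, 0.0691]
tool_rot: [[0.946, 0.324, 0.0], [0.324, -0.946, 0.0], [0.0, -0.0, -1.0]]
force: [-1.3, -0.4, -0.2]
opening: 1.001
```

```bash
python3 - <<'E'
from h import *
from workcell import sensors
s=sensors.read_state();t=np.array(s['tool_pos']);print(t)
im,d=cams.get_image('side');cv2.imwrite("pics/s2.png",im[:,:,::-1])
for o in rings('side',im,d,'blue',.024): print(o[0],o[1],o[2] and np.round(np.r_[o[2][0],o[2][1]],4))
u,v=np.meshgrid(np.arange(140,240),np.arange(220,310));u=u.ravel();v=v.ravel()
h=cv2.cvtColor(im,cv2.COLOR_RGB2HSV);m=cv2.inRange(h,(18,120,80),(35,255,255))[v,u]>0
P=world('side',np.c_[u,v][m],d[v[m],u[m]]);t=P[P[:,2]>.041];print('brass top',len(t),np.percentile(P[:,2],[1,50,99]),circ(t[:,:2]))
A=np.c_[t[:,:2],np.ones(len(t))];t=t[abs(t[:,2]-.046)<.005];A=np.c_[t[:,:2],np.ones(len(t))];print('tilt',np.linalg.lstsq(A,t[:,2],rcond=None)[0],np.median(t[:,2]),(t.min(0)+t.max(0))/2,np.ptp(t,axis=0))
E
```

```text
[ 0.48640796 -0.02956856  0.06905825]
[280. 216.] 237 [ 0.4877 -0.0287  0.0202]
[323. 195.] 198 [ 0.4303 -0.1208  0.0201]
[270. 185.] 105 [ 0.5287 -0.1307  0.0194]
[333. 172.] 148 [ 0.4271 -0.2193  0.02  ]
brass top 556 [0.01918087 0.04062322 0.04808726] (array([0.56565437, 0.15995004]), np.float64(0.02331597959059158))
tilt [ 0.01237645 -0.02378503  0.04294733] 0.0465751125154138 [0.56626057 0.1591814  0.04496186] [0.05530161 0.05557506 0.00791306]
```

View pics/s2.png

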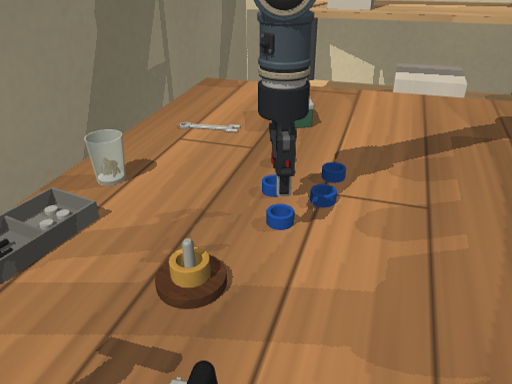

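The brass sits flat on the base: its top face is at z=0.0465 (expected 0.046) with negligible tilt. The tool is above the blue ring at side (280,216).

>>> play_rows(increments=[{"grip": 0,"dp": [0.03,0,0.5],"angular": [0,0,0]},{"grip": 0,"dp": [0,0,0.5],"angular": [0,0,0]},{"grip": 0,"dp": [0,0,0.5],"angular": [0,0,0]},{"grip": 0,"dp": [0,0,0.45],"angular": [0,0,0]},{"grip": 0,"dp": [0,0,0],"angular": [0,0,0]},{"grip": 0,"dp": [0,0,0],"angular": [0,0,0]},{"grip": 0,"dp": [0,0,0],"angular": [0,0,0]}])

```text
time: 10.67
tool_pos: [0.4879, -0.0294, 0.0114]
tool_rot: [[0.946, 0.323, 0.002], [0.323, -0.946, -0.0], [0.002, 0.001, -1.0]]
force: [-0.0, -0.1, 0.5]
opening: 0.997
```

>>> play_rows(increments=[{"grip": 1,"dp": [0,0,0],"angular": [0,0,0]},{"grip": 1,"dp": [0,0,0],"angular": [0,0,0]},{"grip": 1,"dp": [0,0,0],"angular": [0,0,0]},{"grip": 1,"dp": [0,0,0],"angular": [0,0,0]},{"grip": 1,"dp": [0,0,0],"angular": [0,0,0]},{"grip": 1,"dp": [0,0,0],"angular": [0,0,0]},{"grip": 1,"dp": [0,0,0],"angular": [0,0,0]},{"grip": 1,"dp": [0,0,0],"angular": [0,0,0]}])

```text
time: 11.33
tool_pos: [0.4874, -0.0297, 0.0115]
tool_rot: [[0.946, 0.323, 0.001], [0.323, -0.946, -0.001], [0.001, 0.001, -1.0]]
force: [-2.1, -0.6, 11.1]
opening: 0.534
```

>>> play_rows(increments=[{"grip": 1,"dp": [0,0,-0.2],"angular": [0,0,0]},{"grip": 1,"dp": [0,0,-0.5],"angular": [0,0,0]},{"grip": 1,"dp": [0,0,-0.8],"angular": [0,0,0]},{"grip": 1,"dp": [0,0,-0.8],"angular": [0,0,0]},{"grip": 1,"dp": [0,0,-0.8],"angular": [0,0,0]},{"grip": 1,"dp": [0,0,-0.8],"angular": [0,0,0]},{"grip": 1,"dp": [0,0,-0.6],"angular": [0,0,0]},{"grip": 1,"dp": [0,0,0],"angular": [0,0,0]},{"grip": 1,"dp": [0,0,0],"angular": [0,0,0]}])

```text
time: 12.08
tool_pos: [0.4873, -0.0298, 0.1462]
tool_rot: [[0.946, 0.323, 0.002], [0.323, -0.946, -0.0], [0.002, 0.001, -1.0]]
force: [-0.2, 0.2, -1.4]
opening: 0.523
```

```bash
python3 -c "
from meas import *
held('blue','lift2',.024)"
```

```text
[ 0.4873 -0.0298  0.1462] [-0.2  0.2 -1.4] 0.523
374 tool min [-0.0208 -0.0239 -0.014 ] max [0.0234 0.0147 0.0091] z [0.1371 0.1602]
```

View pics/lift2.png

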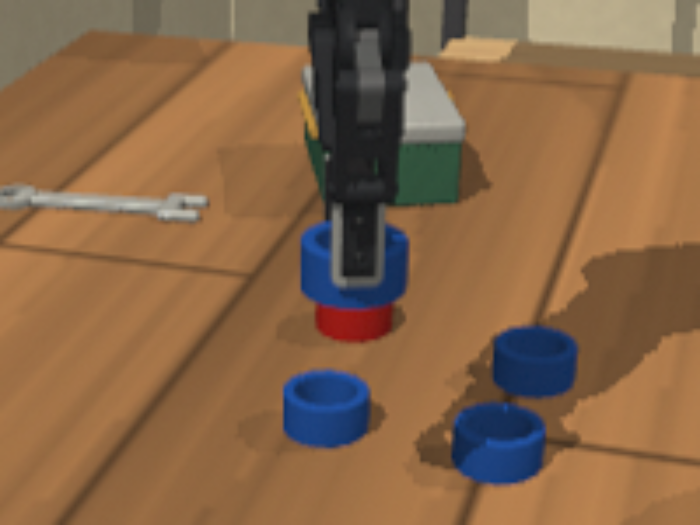

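The blue ring is held level, its underside about 10 mm below the TCP, and the three other blue rings are still in place. Next it goes over the post.

>>> play_rows(increments=[{"grip": 1,"dp": [0.35,-0.4,0],"angular": [0,0,0]},{"grip": 1,"dp": [0.7,-0.8,0],"angular": [0,0,0]},{"grip": 1,"dp": [0.7,-0.8,0],"angular": [0,0,0]},{"grip": 1,"dp": [0.7,-0.8,0],"angular": [0,0,0]},{"grip": 1,"dp": [0.7,-0.8,0],"angular": [0,0,0]},{"grip": 1,"dp": [0.7,-0.8,0],"angular": [0,0,0]},{"grip": 1,"dp": [0.65,-0.68,0],"angular": [0,0,0]},{"grip": 1,"dp": [0,0,0],"angular": [0,0,0]},{"grip": 1,"dp": [0,0,0],"angular": [0,0,0]},{"grip": 1,"dp": [0,0,0],"angular": [0,0,0]}])

```text
time: 12.97
tool_pos: [0.5644, 0.1571, 0.1435]
tool_rot: [[0.946, 0.323, -0.003], [0.323, -0.946, -0.002], [-0.004, 0.001, -1.0]]
force: [-0.0, -1.0, 0.4]
opening: 0.527
```

```bash
python3 -c "
from meas import *
held('blue','over2',.024)"
```

```text
[0.5644 0.1571 0.1435] [-0.  -1.   0.4] 0.527
589 tool min [-0.0227 -0.0242 -0.0152] max [0.022  0.0195 0.01  ] z [0.1335 0.1588]
```

View pics/over2.png

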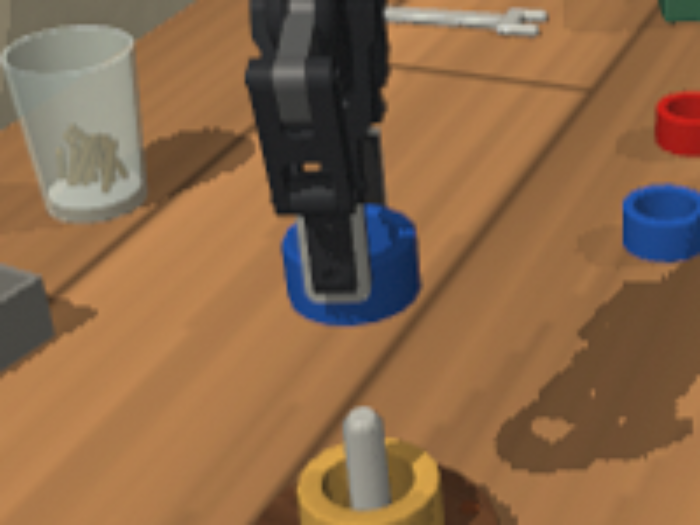

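>>> play_rows(increments=[{"grip": 1,"dp": [0.05,0,0.3],"angular": [0,0,0]},{"grip": 1,"dp": [0,0,0.4],"angular": [0,0,0]},{"grip": 1,"dp": [0,0,0.4],"angular": [0,0,0]},{"grip": 1,"dp": [0,0,0.4],"angular": [0,0,0]},{"grip": 1,"dp": [0,0,0.4],"angular": [0,0,0]},{"grip": 1,"dp": [0,0,0.4],"angular": [0,0,0]},{"grip": 1,"dp": [0,0,0.3],"angular": [0,0,0]},{"grip": 1,"dp": [0,0,0],"angular": [0,0,0]},{"grip": 1,"dp": [0,0,0],"angular": [0,0,0]},{"grip": 1,"dp": [0,0,0],"angular": [0,0,0]}])

```text
time: 13.85
tool_pos: [0.5673, 0.159, 0.0676]
tool_rot: [[0.946, 0.323, 0.001], [0.323, -0.946, 0.0], [0.001, 0.0, -1.0]]
force: [0.5, -0.4, -0.4]
opening: 0.528
```

```bash
python3 -c "
from meas import *
held('blue','d3',.024)"
```

```text
[0.5673 0.159  0.0676] [ 0.5 -0.4 -0.4] 0.528
487 tool min [-0.0228 -0.0236 -0.0142] max [0.0217 0.0192 0.0097] z [0.0579 0.0818]
```

View pics/d3.png

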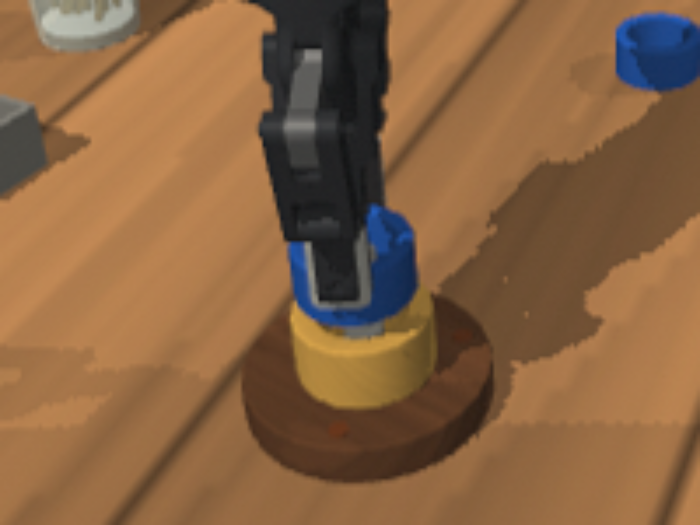

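>>> play_rows(increments=[{"grip": 1,"dp": [0,0,0.15],"angular": [0,0,0]},{"grip": 1,"dp": [0,0,0.13],"angular": [0,0,0]},{"grip": 1,"dp": [0,0,0],"angular": [0,0,0]},{"grip": 1,"dp": [0,0,0],"angular": [0,0,0]}])

```text
time: 14.23
tool_pos: [0.5667, 0.1585, 0.0586]
tool_rot: [[0.946, 0.323, -0.0], [0.323, -0.946, -0.0], [-0.0, 0.0, -1.0]]
force: [-0.0, 0.5, -0.1]
opening: 0.53
```

>>> play_rows(increments=[{"grip": 1,"dp": [0,0,0.05],"angular": [0,0,0]},{"grip": 1,"dp": [0,0,0],"angular": [0,0,0]},{"grip": 1,"dp": [0,0,0],"angular": [0,0,0]}])

```text
time: 14.48
tool_pos: [0.5671, 0.1588, 0.0577]
tool_rot: [[0.946, 0.323, 0.001], [0.323, -0.946, 0.0], [0.001, 0.0, -1.0]]
force: [-0.7, 0.2, 1.7]
opening: 0.532
```

>>> play_rows(increments=[{"grip": 1,"dp": [0,0,0.04],"angular": [0,0,0]},{"grip": 1,"dp": [0,0,0],"angular": [0,0,0]},{"grip": 1,"dp": [0,0,0],"angular": [0,0,0]}])

```text
time: 14.73
tool_pos: [0.5672, 0.1587, 0.0576]
tool_rot: [[0.946, 0.323, 0.001], [0.323, -0.946, -0.0], [0.001, 0.001, -1.0]]
force: [-3.2, -1.8, 9.9]
opening: 0.528
```

```bash
python3 -c "
from meas import *
held('blue','d4',.024)"
```

```text
[0.5672 0.1587 0.0576] [-3.2 -1.8  9.9] 0.528
466 tool min [-0.0229 -0.0237 -0.0143] max [0.0219 0.0194 0.0096] z [0.048  0.0719]
```

View pics/d4.png

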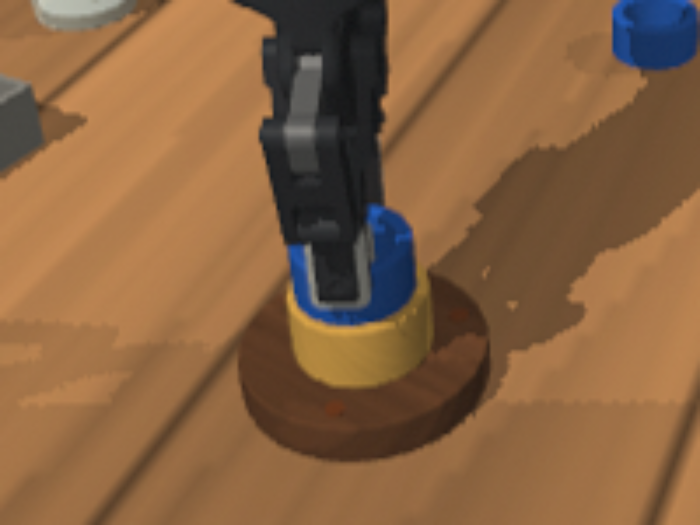

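The blue ring is seated on the brass (10 N contact, underside about 0.047). I release, lift, and move away.

>>> play_rows(increments=[{"grip": 1,"dp": [0,0,-0.03],"angular": [0,0,0]},{"grip": 0.4,"dp": [0,0,0],"angular": [0,0,0]},{"grip": 0.2,"dp": [0,0,0],"angular": [0,0,0]},{"grip": 0,"dp": [0,0,0],"angular": [0,0,0]},{"grip": 0,"dp": [0,0,0],"angular": [0,0,0]},{"grip": 0,"dp": [0,0,0],"angular": [0,0,0]},{"grip": 0,"dp": [0,0,0],"angular": [0,0,0]}])

```text
time: 15.37
tool_pos: [0.5668, 0.1587, 0.0568]
tool_rot: [[0.946, 0.323, -0.0], [0.323, -0.946, -0.0], [-0.0, -0.0, -1.0]]
force: [-0.7, 0.0, 1.0]
opening: 1.002
```

>>> play_rows(increments=[{"grip": 0,"dp": [0,0,-0.3],"angular": [0,0,0]},{"grip": 0,"dp": [0,0,-0.6],"angular": [0,0,0]},{"grip": 0,"dp": [0,0,-0.8],"angular": [0,0,0]},{"grip": 0,"dp": [0,0,-0.8],"angular": [0,0,0]},{"grip": 0,"dp": [0,0.5,-0.8],"angular": [0,0,0]},{"grip": 0,"dp": [0,0.9,0],"angular": [0,0,0]},{"grip": 0,"dp": [0,0.9,0],"angular": [0,0,0]},{"grip": 0,"dp": [0,0.9,0],"angular": [0,0,0]},{"grip": 0,"dp": [0,0.9,0],"angular": [0,0,0]},{"grip": 0,"dp": [0,0.5,0],"angular": [0,0,0]}])

```text
time: 16.2
tool_pos: [0.6124, 0.0239, 0.1568]
tool_rot: [[0.948, 0.319, 0.001], [0.319, -0.948, -0.002], [0.001, 0.002, -1.0]]
force: [-0.6, -0.6, -0.1]
opening: 1.003
```

>>> play_rows(increments=[{"grip": 0,"dp": [0,0,0],"angular": [0,0,0]},{"grip": 0,"dp": [0,0,0],"angular": [0,0,0]},{"grip": 0,"dp": [0,0,0],"angular": [0,0,0]},{"grip": 0,"dp": [0,0,0],"angular": [0,0,0]}])

```text
time: 16.53
tool_pos: [0.611, 0.0302, 0.1563]
tool_rot: [[0.946, 0.326, 0.0], [0.326, -0.946, 0.001], [0.0, -0.001, -1.0]]
force: [-0.2, -0.2, -0.1]
opening: 0.998
```

```bash
python3 - <<'E'
from h import *
ims=[]
for n in('side','top'):
    im,d=cams.get_image(n);c=proj(n,[.5665,.158,.05]).astype(int)
    x0=max(c[0]-75,0);ims.append(cv2.resize(im[c[1]-75:c[1]+75,x0:x0+150],(396,396)))
    hh=cv2.cvtColor(im,cv2.COLOR_RGB2HSV)
    for col,zt in (('blue',.07),('brass',.046)):
        m=cv2.inRange(hh,*RNG[col]);v,u=np.nonzero(m);k=(abs(u-c[0])<45)&(abs(v-c[1])<45)
        P=world(n,np.c_[u,v][k],d[v[k],u[k]]);t=P[abs(P[:,2]-zt)<.005]
        A=np.c_[t[:,:2],np.ones(len(t))]
        if len(t)>9: print(n,col,len(t),'z',np.percentile(P[:,2],[1,99]).round(4),'top med',np.median(t[:,2]).round(4),'c',circ(t[:,:2])[0].round(4),'slope',np.linalg.lstsq(A,t[:,2],rcond=None)[0][:2].round(3))
    for o in rings(n,im,d,'red',.024): print('red',n,o[0])
cv2.imwrite('pics/fin.png',np.hstack(ims)[:,:,::-1])
E
```

```text
side blue 412 z [0.0482 0.0721] top med 0.0703 c [0.5662 0.1609] slope [ 0.008 -0.018]
top blue 99 z [0.0562 0.0736] top med 0.0698 c [0.5651 0.1597] slope [-0.015 -0.026]
```

View pics/fin.png

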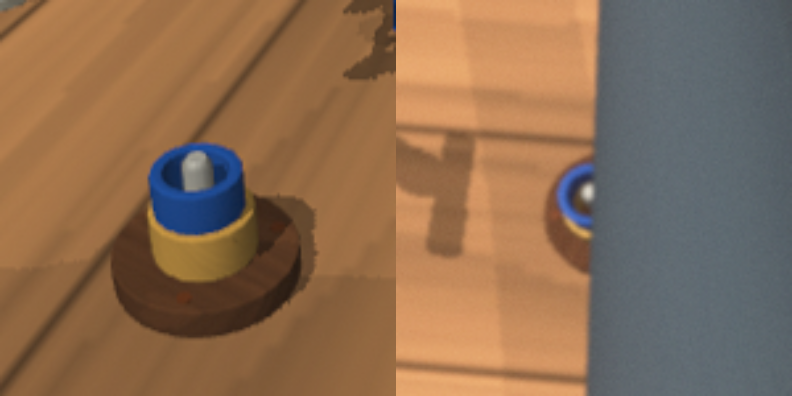

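The blue ring's top is at 0.0703 m (expected 0.070) and level. Both rings are round the post and the tool is clear of them.

```bash
python3 -c "
from workcell import job_done
print(job_done())"
```

```text
the job is handed in; nothing more can be done
None
```

The job is done and handed in at about 16.6 s of the 64 s allowed. The brass collar is on the wooden base and the leftmost blue collar is on top of it, both over the post and released.

- **Brass:** after release its top face measured 0.0465 m, against 0.046 expected, with negligible tilt. That check came before the blue collar went on. The later brass colour mask returned too few points to fit, so afterwards I only saw in the picture that it had not shifted.
- **Blue:** its top face measured 0.0703 m in the side view and 0.0698 m in the top view, against 0.070 expected. Its tilt is within the depth noise. The arm partly hid the stand in the top view.
- **Red and the other blue rings:** I never touched the red one. My last red mask found nothing, as it had at the start, so its position was not measured. It still looked in place in the last pictures that showed it, while I was carrying the blue ring. The other three blue rings were still in place after I lifted the blue collar.
- **Forces and clearance:** the highest force reading after any move was about 11 N. At the end the gripper was open, 0.13 m to the side of the stand and touching nothing.

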